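# Hold the display riser in the screwing jig

### The job

Pull open the little cabinet's drawer, take out the bevelled wooden riser block and stand it in the assembly jig, bevel towards the robot and its end against the red stop block, and let go of it. Then push on it with the fingers so that one steady diagonal push, forwards and down, presses it flat against the blue fence and the plywood bed together, about 10 N on each, and finish while still holding it there with that push, ready for a colleague to drive the screws from behind. Leave the tumbler, the screw tin and the screwdriver where they are.

Things in the scene. Friction and masses are not known exactly. Their poses are not given: they have to be found in the camera images.
- cab_drawer0 (a joint): Opening of the drawer in m along the cabinet's -x: 0 shut, 0.18 fully out; starts up to 0.015 ajar. About 1 N friction; stays where left. Floor 22 mm above the counter, 215 deep x 218 wide inside; side walls reach 78 above the counter, the 15 thick front 88. From above only the part pulled out from under the cabinet top can be reached: open it at least 0.15.
- cab_drawer0_handle (a point): Middle of the drawer's dark steel bar handle: round bar 11 thick, 120 long along the point's y, 35 in front of the white drawer front (29 free behind it), 62 above the counter. Moves with the drawer, which opens along the point's -x; yaw within 0.12 rad. The fixed wooden cabinet behind is 260 deep x 260 wide, its top 38 above the bar, a jar on its rear half.
- block: Dark wooden riser block 44 deep (its x) x 80 long (y) x 48 high, 0.14 to 0.28 kg. Its upper -x edge has a 45 degree yellow bevel (22 x 22 legs): the -x side is upright for its lowest 26, then slopes back; the +x side is upright. Origin: centre of its underside, z up. Starts flat on the drawer floor just behind the drawer front, length roughly along the drawer's x, bevel to the robot's right.
- block_bevel (a point): Middle of the block's yellow bevel face, at (-11, 0, 37) mm in the block's frame; pushing here along the block's +x and down presses it on fence and bed at once. Fingers closed across the 44 mm need 20 to 30 mm between block and fence: set it down some 35 mm short and push it in.
- corner (a point): Inside corner of the jig at the top of its plywood bed (12 above the counter), where fence and stop faces meet. x points away from the robot square into the blue fence (18 thick, 36 high above the bed), y (left) square into the red stop (30 high, reaching 60 out from the fence), z up. Yaw up to 0.2 rad. The bed runs 172 to -x and 152 to -y. Block seated: origin at (-22, -40, 0), axes along these.
- tumbler: Glass tumbler, loose, 72 across, 85 high, on the left. Origin: centre of its underside. Bystander.
- tin: Flat round tin of brass screws, loose, 64 across, 28 high, right of the jig. Origin: centre of its underside. Bystander.
- driver: Orange-handled screwdriver lying on the counter at the right. Origin: under its middle. Bystander.
- jig_bed: Plywood bed of the assembly jig, fixed to the counter, 190 (x) x 200 (y) x 12 high. Origin: centre of its underside; axes as of point corner.
- jig_fence: Blue fence along the jig's far side, 18 x 200 x 36 high above the bed, fixed. Same origin and axes as the bed; its face lies at x = +77.

How it is judged:
On the way, in this order (a step that is already met when the one before it is completed fails the run):
1. the drawer is pulled open by at least 0.11 m (value of joint cab_drawer0 above 0.11 m), for 0.2 s.
2. the block stands on the jig's bed, lengthwise along the fence, let go (contact force between the fingers and block below 0.1 N and contact force between block and jig_bed above 0.5 N and z of block in the frame of corner below 0.004 m and angle between block's own z axis and vertical below 0.06 rad and angle between the x axis of block and the x axis of corner, either way round below 0.35 rad), for 0.2 s.
At the end, for the whole second after the job is handed in: The fingers are pushing the block (over 4 N) and it presses on the fence with 4 to 30 N and on the bed with 5 to 30 N at the same time; it stands flat on the bed and square against the fence (within 2.5 to 3 mm and 0.04 rad), its end within 7 mm of the stop block, at rest, through the last second (contact force between block and jig_fence between 4 and 30 N and contact force between block and jig_bed between 5 and 30 N and contact force between the fingers and block above 4 N and x of block in the frame of corner between -0.025 and -0.019 m and y of block in the frame of corner between -0.047 and -0.037 m and z of block in the frame of corner below 0.0025 m and angle between block's own z axis and vertical below 0.04 rad and angle between the x axis of block and the x axis of corner, either way round below 0.04 rad and linear speed of block below 0.01 m/s and x of block_bevel in the frame of corner between -0.037 and -0.029 m); the arm keeps its last pose, push and grip.
It fails at once if the tumbler, the tin or the screwdriver is shoved more than 30 mm, or the tumbler or tin knocked over (distance of any of tumbler, tin, driver from where it was at the start of the episode above 0.03 m or angle between any of tumbler, tin's own z axis and vertical above 0.5 rad).
It also fails if it takes over 72 s, if anything falls off the work surface, if the arm or the gripper's body presses on something with over 40 N, if the wrist force passes 120 N, or if a joint passes its speed limit or range.

### The arm

A 6-joint arm with a two-finger parallel gripper is mounted at the origin on the work surface. World frame = base frame: x ahead of the robot, y to its left, z up, the work surface at z = 0. Lengths are in m, angles in rad, forces in N, time in s.
With the tool pointing down it reaches from about 0.275 to 0.775 m from the base axis. Payload 14.6 kg.
Tool frame: the origin (TCP) lies midway between the tips of the shut fingers; the grasp point (between the pads) lies 19 mm behind it; z points along the fingers, y is the line along which they close (so a half turn about z gives the same grasp; the last joint's range is limited). The gripper opens to 85 mm and grips with 20 to 120 N. Pads are 22 mm wide; open, the fingers measure 114 mm over their backs; the gripper's body (76 mm by 85 mm) begins 54 mm behind the grasp point. The pads swing forward as they close: fully open they stand 13 mm farther back than shut.
Start: joints at [-1.459, 0.263, -0.048, 1.259, 0, 1.415], TCP at [0.138, -0.506, 0.231] pointing down, gripper open.
Joint ranges: [-2.65, 2.65], [-0.89, 1.7], [-1.18, 1.37], [-2.13, 2.11], [-1.35, 1.29], [-3.14, 3.14]. Speed limits (rad/s): [1.89, 1.89, 2.57, 2.79, 3.14, 3.14].

### API

Orientations are given as a 3x3 rotation matrix whose columns are the frame's x, y, z axes.
In Python, from bench import get_obs, grab_frame, finish_job gives the robot as it stands.
- The arm moves only by the tool play_rows, never from a script. Its argument "motion" is a list of rows, each a list of 7 numbers: the turn, a rotation vector about the world's x, y, z in degrees, then the shift along the world's x, y, z in mm, then the finger opening in mm, from 0 to 85.4. In form: [[rx, ry, rz, dx, dy, dz, claw], ...]. A call has 1 to 5 rows; each row shifts and turns the commanded pose from where the row before left it; what a row does not reach is not made up. A row lasts 1/10 s, in which the tool goes at most 50 mm and 8.59 degrees, less where a joint would pass 70% of its speed; a pose out of reach is approached as far as the arm can. A call is refused whole if a number of a shift passes 50 or a number of a turn 8.59, either way. A call with a gripper value outside its range is refused whole. The fingers move at their own pace and stop on an object; "force" is the grip in N (left out, the last holds). Time passes only in rows, so rows that do not move let the fingers close. It gives the time, the measured TCP pose, the force, the opening and the grip force at its end, in the units of the state.
- get_obs(): the state, without advancing time (a new reading comes with each control period).
- grab_frame(name): name is "side" or "top"; returns a dict with "img" (400x640x3 uint8, red, green, blue), "K" (3x3 intrinsics, pixels), "k1" (the pictures are not rectified: a ray, as slopes to the right and down, at radius r is drawn at 1 + k1 r^2 times it, then the intrinsics apply), "extrinsics" (4x4, takes a point from camera to world coordinates). Camera axes: x right, y up, looking along -z (the intrinsics and any distortion apply to the point x, -y, -z); pixel columns grow to the right and rows downward; lengths in m; the calibration is good to about 2 mm. A picture is of the moment at which its call begins. There is no depth.
- finish_job(): hands the job in; it is judged then, once.
The state is a dict: "time": time; "joint_pos": joint angles; "qd": joint speeds; "tau": joint torques, N m; "position": TCP position; "ee_rot": TCP orientation; "force": force on the tool from outside, world axes, zero at the start; "torque": the same for the moment, N m; "opening": finger opening in m; "grasp_force": force on a finger pad.
Only numpy, scipy, OpenCV 4.12 (cv2) and the standard library are available. Lean on these libraries where they do the work, as an engineer would, in place of code of your own. Each camera call takes 0.05 s, during which the arm holds its last target. There are 200 camera calls.

## Working session

There is one attempt and no reset: what is moved stays moved. The work goes in short steps, Python scripts to look and compute and a tool call to move; the robot and the scene stay as the last step left them, time stands still between calls to the robot, and variables do not carry over. Pictures are saved under pics/ and viewed, at most 10 in all, crops included, and the job is handed in when it is done.

Besides the shell and the picture viewer there is one more tool, called after "Call:" as a command line: name --pt "numbers of a row" for each row, then --argument value for the rest. play_rows: Moves the arm, as the interface text tells. Its arguments: {"type":"object","properties":{"motion":{"type":"array"},"force":{"type":"number"}},"required":["motion"]}

```bash
mkdir -p pics; cat > h.py <<'E'
import numpy as np, cv2
from bench import get_obs, grab_frame, finish_job
def save(f,n): cv2.imwrite(n,cv2.cvtColor(f["img"],cv2.COLOR_RGB2BGR))
def ray(f,uv):
    K=f["K"];k1=float(f["k1"]);E=np.array(f["extrinsics"])
    d=(np.atleast_2d(uv).astype(float)-[K[0][2],K[1][2]])/[K[0][0],K[1][1]]
    s=d.copy()
    for _ in range(20): s=d/(1+k1*(s**2).sum(1,keepdims=True))
    c=np.c_[s[:,0],-s[:,1],-np.ones(len(s))]
    return E[:3,3],c@E[:3,:3].T
def plane(f,uv,z):
    o,d=ray(f,uv); return o+d*((z-o[2])/d[:,2])[:,None]
E
python3 - <<'E'
from h import *
for n in("top","side"):
    f=grab_frame(n);save(f,f"pics/{n}0.png");print(n,f["K"],f["k1"],np.round(f["extrinsics"],3))
o=get_obs();print(o["position"],o["ee_rot"],o["time"])
E
```

```text
top [[363.84461908   0.         322.55684719]
 [  0.         363.84461908 201.28083615]
 [  0.           0.           1.        ]] 0.002543330215804886 [[ 0.03   0.997 -0.076  0.468]
 [-1.     0.03   0.007  0.008]
 [ 0.009  0.076  0.997  1.15 ]
 [ 0.     0.     0.     1.   ]]
side [[425.13068476   0.         319.76429567]
 [  0.         425.13068476 200.82919435]
 [  0.           0.           1.        ]] -0.05231929746796552 [[-0.889  0.293 -0.352  0.104]
 [-0.458 -0.598  0.658  0.859]
 [-0.017  0.746  0.665  0.943]
 [ 0.     0.     0.     1.   ]]
[ 0.1383968  -0.50621002  0.23088479] [[ 9.64621256e-01  2.63639565e-01 -1.08683682e-04]
 [ 2.63639558e-01 -9.64620871e-01  8.71075625e-04]
 [ 1.24811451e-04 -8.68911382e-04 -9.99999615e-01]] 0.1
```

View pics/top0.png

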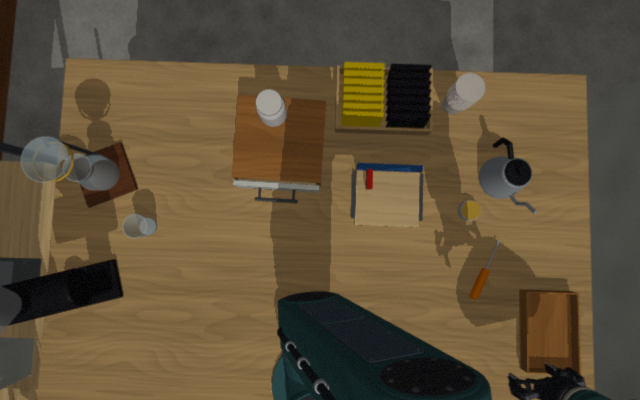

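View pics/side0.png

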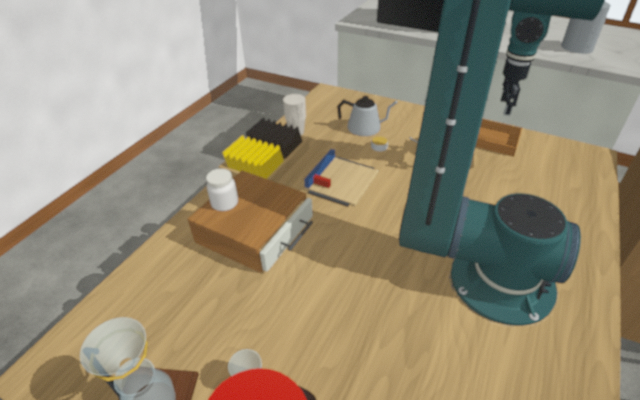

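The top view shows the drawer handle at about (257–297, 200) and the blue fence at (357–424, 167). The red stop is at (369, 179), and the bed's near edge is at row 226. Next I'll measure the handle and jig from colour masks.

```bash
cat > jig.py <<'E'
from h import *
def box(f,m,z):
    cs,_=cv2.findContours(m.astype(np.uint8),cv2.RETR_EXTERNAL,cv2.CHAIN_APPROX_NONE)
    c=max(cs,key=cv2.contourArea); P=plane(f,c[:,0,:],z)[:,:2]
    r=cv2.minAreaRect((P*1000).astype(np.float32)); return r,cv2.boxPoints(r),c[:,0,:]
E
python3 - <<'E'
from jig import *
f=grab_frame("top");im=f["img"].astype(int);hsv=cv2.cvtColor(f["img"],cv2.COLOR_RGB2HSV)
h,s,v=[hsv[...,i].astype(int) for i in range(3)]
roi=np.zeros(h.shape,bool);roi[150:235,335:445]=1
r,b,c=box(f,roi&(h>100)&(h<130)&(s>140),.048);print("fence",r,b.round(1).tolist(),c.min(0),c.max(0))
r,b,c=box(f,roi&((h<8)|(h>172))&(s>150),.042);print("stop",r,b.round(1).tolist(),c.min(0),c.max(0))
roi[:]=0;roi[190:206,245:310]=1
r,b,c=box(f,roi&(im.sum(2)<200),.062);print("handle",r,b.round(1).tolist(),c.min(0),c.max(0))
roi[:]=0;roi[175:195,225:330]=1
r,b,c=box(f,roi&(s<40)&(v>140),.088);print("front",r,b.round(1).tolist(),c.min(0),c.max(0))
big=cv2.resize(f["img"][85:235,225:435],None,fx=3.8,fy=3.8,interpolation=cv2.INTER_CUBIC);cv2.imwrite("pics/crop1.png",big[...,::-1])
E
```

```text
fence ((663.4268188476562, -201.24342346191406), (193.5933380126953, 18.158063888549805), 89.85372924804688) [[654.0999755859375, -298.0], [672.2999877929688, -298.1000061035156], [672.7999877929688, -104.5], [654.5999755859375, -104.4000015258789]] [358 163] [421 170]
stop ((626.7421875, -139.87477111816406), (58.962867736816406, 18.478471755981445), 1.1094799041748047) [[597.0999755859375, -131.1999969482422], [597.4000244140625, -149.6999969482422], [656.4000244140625, -148.5], [656.0, -130.10000610351562]] [366 169] [372 188]
handle ((560.8385009765625, 140.65737915039062), (39.15007400512695, 125.78520202636719), 1.7536084651947021) [[539.2999877929688, 202.89999389648438], [543.2000122070312, 77.19999694824219], [582.2999877929688, 78.4000015258789], [578.5, 204.10000610351562]] [255 190] [297 203]
front ((594.210205078125, 200.37225341796875), (129.65232849121094, 13.388566970825195), 88.04341125488281) [[585.2999877929688, 135.8000030517578], [598.7000122070312, 135.39999389648438], [603.0999755859375, 264.8999938964844], [589.7000122070312, 265.3999938964844]] [233 181] [277 187]
```

View pics/crop1.png

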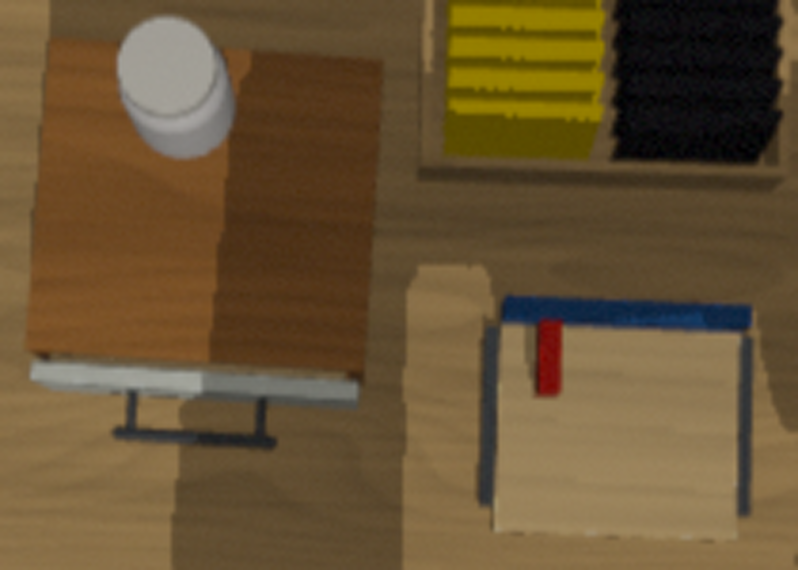

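The crop shows the drawer front, the bar running from about (254.7, 198.7) to (297.4, 201.3), and the clear jig. The stop's right face and the fence's front edge are both sharp. I'll compute the handle and corner while starting the approach high up.

```bash
python3 - <<'E'
from h import *
f=grab_frame("top")
P=plane(f,[[254.7,198.7],[297.4,201.3]],.066)[:,:2]*1000;print("bar",P.round(1).tolist(),P.mean(0))
P=plane(f,[[233,180.5],[319.5,185.5]],.088)[:,:2]*1000;print("front rear-ish",P.round(1).tolist())
C=lambda a:[[225+x/3.8,85+y/3.8] for x,y in a]
print("bed near corners",(plane(f,C([[494,531],[738,540]]),.012)[:,:2]*1000).round(1).tolist())
print("fence base",(plane(f,C([[505,322],[750,329]]),.012)[:,:2]*1000).round(1).tolist())
print("fence top far",(plane(f,C([[505,296],[750,304]]),.048)[:,:2]*1000).round(1).tolist())
print("stop right top",(plane(f,C([[562,321],[560,390]]),.042)[:,:2]*1000).round(1).tolist())
E
```

```text
bar [[552.0, 203.5], [548.0, 75.9]] [550.00097831 139.69076788]
front rear-ish [[601.8, 265.3], [594.9, 11.3]]
bed near corners [[484.1, -103.0], [482.7, -304.1]]
fence base [[657.8, -108.2], [658.3, -312.4]]
fence top far [[673.0, -104.1], [672.6, -302.1]]
stop right top [[655.0, -151.3], [598.8, -150.8]]
```

Call:
play_rows --pt "0 0 8.5 25 42 0 30" --pt "0 0 8.5 25 42 0 30" --pt "0 0 8.5 25 42 0 30" --pt "0 0 8.5 25 42 0 30" --pt "0 0 8.5 25 42 0 30"

```text
time: 0.7
position: [0.2638, -0.2947, 0.2312]
ee_rot: [[0.528, 0.849, 0.0], [0.849, -0.528, -0.0], [-0.0, 0.0, -1.0]]
force: [1.1, -1.0, 0.0]
opening: 0.0302
grasp_force: 0.0
```

Call:
play_rows --pt "0 0 8.5 25 42 0 30" --pt "0 0 8.5 25 42 0 30" --pt "0 0 8.5 25 42 0 30" --pt "0 0 8.5 25 42 0 30" --pt "0 0 0 25 42 0 30"

```text
time: 1.2
position: [0.389, -0.0844, 0.2314]
ee_rot: [[-0.037, 0.999, 0.001], [0.999, 0.037, -0.0], [-0.0, 0.0, -1.0]]
force: [0.9, -0.7, 0.6]
opening: 0.0303
grasp_force: 0.0
```

Call:
play_rows --pt "0 0 -3.8 27 37 0 28" --pt "0 0 0 27 37 0 28" --pt "0 0 0 27 37 0 28" --pt "0 0 0 27 37 -10 28" --pt "0 0 0 27 37 -30 28"

```text
time: 1.7
position: [0.5231, 0.0976, 0.1949]
ee_rot: [[0.034, 0.999, 0.004], [0.999, -0.034, 0.0], [0.0, 0.004, -1.0]]
force: [0.1, -0.8, -0.8]
opening: 0.028
grasp_force: 0.0
```

Call:
play_rows --pt "0 0 0 26 39 -30 28" --pt "0 0 0 0 0 -30 28" --pt "0 0 0 0 0 -20 28" --pt "0 0 0 0 0 -15 28" --pt "0 0 0 0 0 0 28"

```text
time: 2.2
position: [0.5432, 0.1304, 0.1001]
ee_rot: [[0.035, 0.999, -0.003], [0.999, -0.035, -0.0], [-0.0, -0.003, -1.0]]
force: [-0.2, -0.1, 0.5]
opening: 0.0279
grasp_force: 0.0
```

```bash
python3 - <<'E'
from h import *
f=grab_frame("top");g=grab_frame("side")
a=cv2.resize(f["img"][150:240,215:335],None,fx=3.3,fy=3.3,interpolation=cv2.INTER_CUBIC);b=cv2.resize(g["img"][185:275,225:345],None,fx=3.3,fy=3.3,interpolation=cv2.INTER_CUBIC)
cv2.imwrite("pics/c2.png",np.hstack([a,b])[...,::-1])
E
```

```text
(no output)
```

View pics/c2.png

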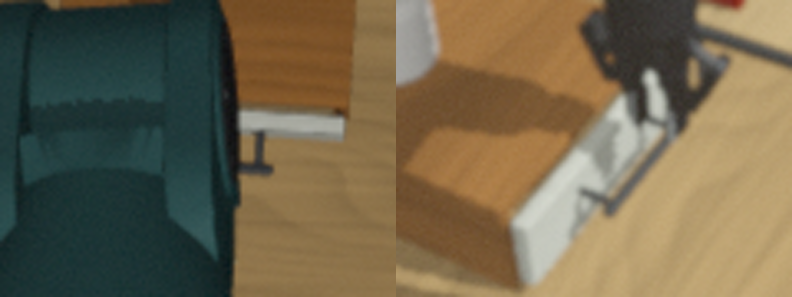

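The side view shows the open fingers straddling the bar near the front, still above it, and 7 mm short in x. I'll correct that and descend.

Call:
play_rows --pt "0 0 0 7 8 0 28" --pt "0 0 0 0 0 0 28" --pt "0 0 0 0 0 -15 28" --pt "0 0 0 0 0 -10 28" --pt "0 0 0 0 0 0 28"

```text
time: 2.8
position: [0.5508, 0.1384, 0.076]
ee_rot: [[0.035, 0.999, -0.002], [0.999, -0.035, -0.0], [-0.0, -0.002, -1.0]]
force: [-0.3, 0.2, 0.8]
opening: 0.028
grasp_force: 0.0
```

Call:
play_rows --pt "0 0 0 0 0 -10 28" --pt "0 0 0 0 0 -10 28" --pt "0 0 0 0 0 -10 28" --pt "0 0 0 0 0 0 28"

```text
time: 3.2
position: [0.5511, 0.1383, 0.0458]
ee_rot: [[0.035, 0.999, -0.001], [0.999, -0.035, -0.0], [-0.0, -0.001, -1.0]]
force: [-0.1, 0.2, 0.3]
opening: 0.0282
grasp_force: 0.0
```

Call:
play_rows --force 25 --pt "0 0 0 0 0 0 5" --pt "0 0 0 0 0 0 5" --pt "0 0 0 0 0 0 5" --pt "0 0 0 0 0 0 5"

```text
time: 3.6
position: [0.5513, 0.1384, 0.0468]
ee_rot: [[0.035, 0.999, -0.0], [0.999, -0.035, -0.0], [-0.0, -0.0, -1.0]]
force: [1.3, -0.7, -5.7]
opening: 0.01
grasp_force: 24.3
```

Call:
play_rows --pt "0 0 0 -15 0.5 0 5" --pt "0 0 0 -20 0.6 0 5" --pt "0 0 0 -20 0.6 0 5" --pt "0 0 0 -20 0.6 0 5" --pt "0 0 0 -10 0.3 0 5"

```text
time: 4.1
position: [0.4648, 0.1412, 0.0469]
ee_rot: [[0.035, 0.999, -0.001], [0.999, -0.035, 0.0], [0.0, -0.001, -1.0]]
force: [1.1, 3.3, -10.6]
opening: 0.01
grasp_force: 24.7
```

Call:
play_rows --pt "0 0 0 -20 0.6 0 5" --pt "0 0 0 -20 0.6 0 5" --pt "0 0 0 -20 0.6 0 5" --pt "0 0 0 -15 0.5 0 5" --pt "0 0 0 -3 0 0 5"

```text
time: 4.6
position: [0.387, 0.1438, 0.0469]
ee_rot: [[0.035, 0.999, -0.001], [0.999, -0.035, 0.001], [0.001, -0.001, -1.0]]
force: [1.7, 6.2, -14.7]
opening: 0.0097
grasp_force: 24.7
```

Call:
play_rows --pt "0 0 0 0 0 0 28" --pt "0 0 0 0 0 0 28" --pt "0 0 0 0 0 0 28"

```text
time: 4.9
position: [0.3892, 0.1432, 0.0472]
ee_rot: [[0.035, 0.999, 0.001], [0.999, -0.035, -0.0], [-0.0, 0.001, -1.0]]
force: [-0.6, 0.0, -0.4]
opening: 0.0282
grasp_force: 0.0
```

Call:
play_rows --pt "0 0 0 0 0 30 28" --pt "0 0 0 0 0 40 28" --pt "0 0 8.5 0 -40 40 60" --pt "0 0 8.5 0 -45 40 80" --pt "0 0 8.5 0 -45 10 80"

```text
time: 5.4
position: [0.3906, 0.0381, 0.191]
ee_rot: [[-0.358, 0.934, 0.004], [0.934, 0.358, -0.001], [-0.002, 0.004, -1.0]]
force: [1.6, 0.0, -0.2]
opening: 0.0706
grasp_force: 0.0
```

Call:
play_rows --pt "0 0 8.5 0 -40 0 75" --pt "0 0 8.5 0 -40 0 75" --pt "0 0 8.5 0 -30 0 75" --pt "0 0 8.5 0 0 0 75" --pt "0 0 8.5 0 0 0 75"

```text
time: 5.9
position: [0.39, -0.0618, 0.1882]
ee_rot: [[-0.876, 0.483, 0.0], [0.483, 0.876, -0.0], [-0.0, -0.0, -1.0]]
force: [0.1, 0.3, -1.0]
opening: 0.075
grasp_force: 0.0
```

```bash
python3 - <<'E'
from h import *
f=grab_frame("top")
a=cv2.resize(f["img"][130:280,215:375],None,fx=4,fy=4,interpolation=cv2.INTER_CUBIC)
cv2.imwrite("pics/c3.png",a[...,::-1]);np.save("f3.npy",f["img"])
E
```

```text
(no output)
```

View pics/c3.png

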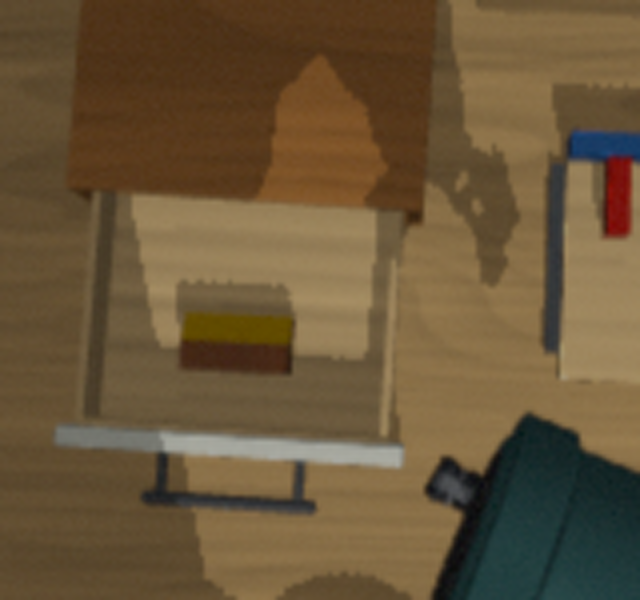

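The drawer is open. The block lies with its length across the drawer and its bevel facing away, at crop (180–294, 313–373). The text says lengthwise with the bevel to the right, so I'm going by the image: it needs a half turn. I'll measure it by mask.

```bash
python3 - <<'E'
from jig import *
f=grab_frame("top");hsv=cv2.cvtColor(f["img"],cv2.COLOR_RGB2HSV);h,s,v=[hsv[...,i].astype(int) for i in range(3)]
print(hsv[130+82,215+58],hsv[130+89,215+58],hsv[130+98,215+58],hsv[130+70,215+50])
C=lambda a:[[215+x/4,130+y/4] for x,y in a]
p=lambda a,z:(plane(f,C(a),z)[:,:2]*1000).round(1).tolist()
print("near top edge",p([[180,368],[291,374]],.070))
print("mid edge",p([[182,340],[292,345]],.070))
print("bevel far",p([[184,312],[294,317]],.048))
print("front",p([[55,427],[402,447]],.088),"rear of front",p([[85,424],[395,440]],.088))
print("bar",p([[143,498],[314,508]],.066))
roi=np.zeros(h.shape,bool);roi[200:230,250:300]=1
r,b,c=box(f,roi&(h>20)&(h<35)&(s>180),.059);print("yellow",r,b.round(1).tolist())
E
```

```text
[ 23 255  95] [ 10 166  66] [ 18 118 106] [ 19 110 118]
near top edge [[483.0, 184.1], [481.0, 101.9]]
mid edge [[503.7, 183.5], [502.5, 102.0]]
bevel far [[525.7, 186.4], [524.4, 103.1]]
front [[437.4, 269.7], [430.3, 18.0]] rear of front [[440.2, 248.1], [435.2, 23.2]]
bar [[386.6, 207.9], [382.9, 81.7]]
yellow ((515.7103271484375, 145.34478759765625), (78.75153350830078, 20.006498336791992), 88.14154052734375) [[504.3999938964844, 106.30000305175781], [524.4000244140625, 105.69999694824219], [527.0, 184.39999389648438], [507.0, 185.0]]
```

Call:
play_rows --pt "0 0 -7.8 14 26 0 66" --pt "0 0 -7.8 14 26 0 66" --pt "0 0 -7.8 14 26 0 66" --pt "0 0 -7.8 14 26 0 66" --pt "0 0 -7.8 14 26 0 66"

```text
time: 6.5
position: [0.4604, 0.0708, 0.1882]
ee_rot: [[-0.364, 0.931, 0.0], [0.931, 0.364, -0.0], [-0.0, 0.0, -1.0]]
force: [0.5, -0.1, -0.3]
opening: 0.0657
grasp_force: 0.0
```

Call:
play_rows --pt "0 0 -7.8 14 26 -10 66" --pt "0 0 -7.8 14 26 -20 66" --pt "0 0 -7.8 14 24 -20 66" --pt "0 0 0 0 0 -20 66" --pt "0 0 0 0 0 0 66"

```text
time: 7.0
position: [0.5006, 0.146, 0.1159]
ee_rot: [[0.028, 1.0, -0.004], [1.0, -0.028, -0.001], [-0.001, -0.004, -1.0]]
force: [-0.4, -0.9, 0.3]
opening: 0.0663
grasp_force: 0.0
```

Call:
play_rows --pt "0 0 0 3 -2 0 66" --pt "0 0 0 0 0 -25 66" --pt "0 0 0 0 0 -25 66" --pt "0 0 0 0 0 -25 66" --pt "0 0 0 0 0 0 66"

```text
time: 7.5
position: [0.5039, 0.1427, 0.0421]
ee_rot: [[0.028, 1.0, -0.002], [1.0, -0.028, -0.0], [-0.0, -0.002, -1.0]]
force: [-0.9, -0.6, 1.2]
opening: 0.0658
grasp_force: 0.0
```

Call:
play_rows --pt "0 0 0 0 0 -12 66" --pt "0 0 0 0 0 0 66"

```text
time: 7.7
position: [0.5052, 0.1431, 0.0321]
ee_rot: [[0.027, 1.0, 0.001], [1.0, -0.027, 0.0], [0.0, 0.001, -1.0]]
force: [0.6, -1.8, 1.3]
opening: 0.0662
grasp_force: 0.0
```

Call:
play_rows --force 25 --pt "0 0 0 0 0 0 50" --pt "0 0 0 0 0 0 35" --pt "0 0 0 0 0 0 35" --pt "0 0 0 0 0 0 35" --pt "0 0 0 0 0 0 35"

```text
time: 8.2
position: [0.5057, 0.1433, 0.0326]
ee_rot: [[0.026, 1.0, 0.002], [1.0, -0.026, -0.0], [-0.0, 0.002, -1.0]]
force: [-1.1, -1.4, 7.2]
opening: 0.0435
grasp_force: 25.3
```

Call:
play_rows --pt "0 0 0 0 0 0 60" --pt "0 0 0 0 0 0 60" --pt "0 0 0 -1 0 -8 60" --pt "0 0 0 0 0 0 60"

```text
time: 8.6
position: [0.5032, 0.1433, 0.0223]
ee_rot: [[0.026, 1.0, -0.001], [1.0, -0.026, -0.0], [-0.0, -0.001, -1.0]]
force: [0.0, -0.1, -0.4]
opening: 0.0597
grasp_force: 0.0
```

Call:
play_rows --force 35 --pt "0 0 0 0 0 0 35" --pt "0 0 0 0 0 0 35" --pt "0 0 0 0 0 0 35" --pt "0 0 0 0 0 0 35"

```text
time: 9.0
position: [0.5036, 0.1434, 0.023]
ee_rot: [[0.026, 1.0, -0.0], [1.0, -0.026, -0.0], [-0.0, -0.0, -1.0]]
force: [-0.9, -0.7, -2.1]
opening: 0.0437
grasp_force: 35.7
```

Call:
play_rows --pt "0 0 0 0 0 10 35" --pt "0 0 0 0 0 20 35" --pt "0 0 0 0 0 30 35" --pt "0 0 0 0 0 30 35" --pt "0 0 0 0 0 20 35"

```text
time: 9.5
position: [0.5041, 0.1435, 0.1358]
ee_rot: [[0.026, 1.0, 0.002], [1.0, -0.026, 0.0], [0.0, 0.002, -1.0]]
force: [1.1, 0.1, -2.0]
opening: 0.0434
grasp_force: 36.1
```

Call:
play_rows --pt "0 0 8.25 0 -15 0 35" --pt "0 0 8.25 0 -15 0 35" --pt "0 0 8.25 0 -15 0 35" --pt "0 0 8.25 0 -15 0 35" --pt "0 0 8.25 0 -15 0 35"

```text
time: 10.0
position: [0.5037, 0.0678, 0.1339]
ee_rot: [[-0.644, 0.765, 0.0], [0.765, 0.644, -0.0], [-0.0, 0.0, -1.0]]
force: [0.4, -0.5, -2.0]
opening: 0.0434
grasp_force: 36.1
```

Call:
play_rows --pt "0 0 8.25 5 -15 0 35" --pt "0 0 8.25 5 -15 0 35" --pt "0 0 8.25 5 -15 0 35" --pt "0 0 8.25 5 -15 0 35" --pt "0 0 8.25 5 -15 0 35"

```text
time: 10.5
position: [0.5289, -0.0072, 0.1338]
ee_rot: [[-0.989, 0.15, 0.0], [0.15, 0.989, -0.0], [-0.0, 0.0, -1.0]]
force: [-0.1, 0.2, -1.2]
opening: 0.0435
grasp_force: 36.1
```

Call:
play_rows --pt "0 0 8.25 5 -15 0 35" --pt "0 0 8.25 5 -15 0 35" --pt "0 0 8.25 5 -15 0 35" --pt "0 0 8.25 5 -15 0 35" --pt "0 0 8.25 5 -15 0 35"

```text
time: 11.0
position: [0.5538, -0.0822, 0.1338]
ee_rot: [[-0.842, -0.539, 0.0], [-0.539, 0.842, -0.0], [-0.0, -0.0, -1.0]]
force: [0.2, -0.1, -1.4]
opening: 0.0434
grasp_force: 36.1
```

Call:
play_rows --pt "0 0 8.25 6 -15 0 35" --pt "0 0 8.25 6 -15 0 35" --pt "0 0 8.25 6 -15 0 35" --pt "0 0 8.25 6 -15 0 35" --pt "0 0 8.25 6 -15 0 35"

```text
time: 11.5
position: [0.5839, -0.1572, 0.1339]
ee_rot: [[-0.278, -0.961, 0.0], [-0.961, 0.278, -0.0], [0.0, -0.0, -1.0]]
force: [0.1, 0.4, -2.6]
opening: 0.0436
grasp_force: 36.1
```

Call:
play_rows --pt "0 0 8.25 6 -15 0 35" --pt "0 0 8.25 6 -15 0 35" --pt "0 0 0 0 0 0 35"

```text
time: 11.8
position: [0.5962, -0.1881, 0.1335]
ee_rot: [[0.003, -1.0, 0.001], [-1.0, -0.003, -0.0], [0.001, -0.001, -1.0]]
force: [0.2, 0.3, -2.4]
opening: 0.0437
grasp_force: 36.1
```

Call:
play_rows --pt "0 0 0 3 -8 -25 35" --pt "0 0 0 0 0 -30 35" --pt "0 0 0 0 0 -30 35" --pt "0 0 0 0 0 -20 35" --pt "0 0 0 0 0 0 35"

```text
time: 12.3
position: [0.597, -0.1933, 0.0262]
ee_rot: [[-0.003, -1.0, -0.004], [-1.0, 0.003, 0.002], [-0.002, 0.004, -1.0]]
force: [-0.3, 0.0, -1.2]
opening: 0.0434
grasp_force: 36.1
```

```bash
python3 - <<'E'
from h import *
f=grab_frame("top");g=grab_frame("side")
a=cv2.resize(f["img"][145:245,340:440],None,fx=4,fy=4,interpolation=cv2.INTER_CUBIC);b=cv2.resize(g["img"][120:220,290:390],None,fx=4,fy=4,interpolation=cv2.INTER_CUBIC)
cv2.imwrite("pics/c4.png",np.hstack([a,b])[...,::-1])
E
```

```text
(no output)
```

View pics/c4.png

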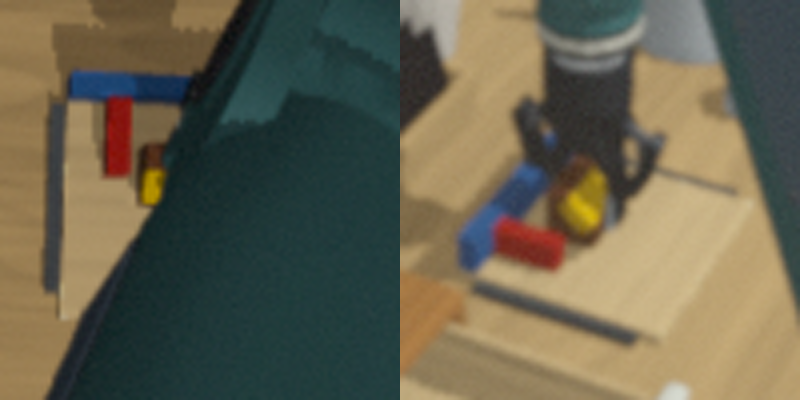

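The block is held upright with its bevel (yellow) towards the robot. Its left end is at crop x≈141 against the stop's right face at ≈131, so the gap is about 7 mm. I'll lower it and feel for the stop.

Call:
play_rows --pt "0 0 0 1 0 -8 35" --pt "0 0 0 0 0 0 35" --pt "0 0 0 0 2 0 35" --pt "0 0 0 0 0 0 35"

```text
time: 12.8
position: [0.5999, -0.1924, 0.0205]
ee_rot: [[0.0, -1.0, 0.0], [-1.0, -0.0, -0.0], [0.0, -0.0, -1.0]]
force: [0.1, -1.0, -0.8]
opening: 0.0435
grasp_force: 36.2
```

Call:
play_rows --pt "0 0 0 0 1.5 0 35" --pt "0 0 0 0 0 0 35"

```text
time: 13.0
position: [0.5998, -0.1909, 0.0203]
ee_rot: [[0.001, -1.0, 0.0], [-1.0, -0.001, -0.0], [0.0, -0.0, -1.0]]
force: [-0.2, 0.2, -0.7]
opening: 0.0435
grasp_force: 36.2
```

Call:
play_rows --pt "0 0 0 0 1 0 35" --pt "0 0 0 0 0 0 35"

```text
time: 13.2
position: [0.5998, -0.19, 0.0201]
ee_rot: [[0.0, -1.0, 0.0], [-1.0, -0.0, 0.0], [-0.0, -0.0, -1.0]]
force: [-0.4, -0.1, -1.7]
opening: 0.0435
grasp_force: 36.2
```

Call:
play_rows --pt "0 0 0 0 1.5 -3 35" --pt "0 0 0 0 0 0 35"

```text
time: 13.4
position: [0.5995, -0.1883, 0.0166]
ee_rot: [[0.001, -1.0, -0.001], [-1.0, -0.001, 0.0], [-0.0, 0.001, -1.0]]
force: [0.1, -0.9, -1.9]
opening: 0.0432
grasp_force: 36.2
```

Call:
play_rows --pt "0 0 0 0 1.5 0 35" --pt "0 0 0 0 0 0 35"

```text
time: 13.6
position: [0.5998, -0.1869, 0.0171]
ee_rot: [[0.001, -1.0, -0.0], [-1.0, -0.001, 0.0], [-0.0, 0.0, -1.0]]
force: [-0.7, 0.4, -1.2]
opening: 0.0436
grasp_force: 36.2
```

Call:
play_rows --pt "0 0 0 0 1.5 0 35" --pt "0 0 0 0 0 0 35"

```text
time: 13.8
position: [0.5998, -0.1859, 0.0172]
ee_rot: [[0.0, -1.0, 0.0], [-1.0, -0.0, -0.001], [0.001, -0.0, -1.0]]
force: [-0.7, -3.5, -1.5]
opening: 0.0435
grasp_force: 36.1
```

Call:
play_rows --pt "0 0 0 0 -2.5 0 35" --pt "0 0 0 0 0 -3 35" --pt "0 0 0 0 0 0 35"

```text
time: 14.1
position: [0.5995, -0.188, 0.0136]
ee_rot: [[0.0, -1.0, -0.0], [-1.0, -0.0, 0.0], [-0.0, 0.0, -1.0]]
force: [-0.5, -0.1, -0.7]
opening: 0.0439
grasp_force: 36.2
```

Call:
play_rows --pt "0 0 0 0 0 -1.5 35" --pt "0 0 0 0 0 0 35"

```text
time: 14.3
position: [0.5997, -0.188, 0.013]
ee_rot: [[0.001, -1.0, 0.0], [-1.0, -0.001, -0.0], [0.0, -0.0, -1.0]]
force: [-2.8, 1.0, 5.4]
opening: 0.0434
grasp_force: 37.4
```

Call:
play_rows --pt "0 0 0 0 0 0 58" --pt "0 0 0 0 0 0 58" --pt "0 0 0 0 0 0 58" --pt "0 0 0 0 0 0 58" --pt "0 0 0 0 0 0 58"

```text
time: 14.8
position: [0.5998, -0.1881, 0.0126]
ee_rot: [[0.0, -1.0, -0.0], [-1.0, -0.0, 0.0], [-0.0, 0.0, -1.0]]
force: [-0.5, -0.2, -0.2]
opening: 0.058
grasp_force: 0.0
```

Call:
play_rows --pt "0 0 0 0 0 15 58" --pt "0 0 0 0 0 30 58" --pt "0 0 0 0 0 40 58" --pt "0 0 0 -40 0 20 30" --pt "0 0 0 -45 0 0 0"

```text
time: 15.3
position: [0.5159, -0.1888, 0.12]
ee_rot: [[0.002, -1.0, 0.004], [-1.0, -0.002, -0.002], [0.002, -0.004, -1.0]]
force: [-0.1, -1.2, -0.4]
opening: 0.0296
grasp_force: 0.0
```

Call:
play_rows --pt "0 0 0 -45 0 0 0" --pt "0 0 0 -45 0 0 0" --pt "0 0 0 -45 0 0 0" --pt "0 0 0 0 0 0 0"

```text
time: 15.7
position: [0.3752, -0.1868, 0.1175]
ee_rot: [[-0.001, -1.0, -0.002], [-1.0, 0.001, 0.001], [-0.001, 0.002, -1.0]]
force: [-0.7, 0.1, 0.0]
opening: -0.0002
grasp_force: 0.0
```

```bash
python3 - <<'E'
from h import *
f=grab_frame("top");g=grab_frame("side")
a=cv2.resize(f["img"][145:245,340:440],None,fx=4,fy=4,interpolation=cv2.INTER_CUBIC);b=cv2.resize(g["img"][120:220,290:390],None,fx=4,fy=4,interpolation=cv2.INTER_CUBIC)
cv2.imwrite("pics/c5.png",np.hstack([a,b])[...,::-1])
E
```

```text
(no output)
```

View pics/c5.png

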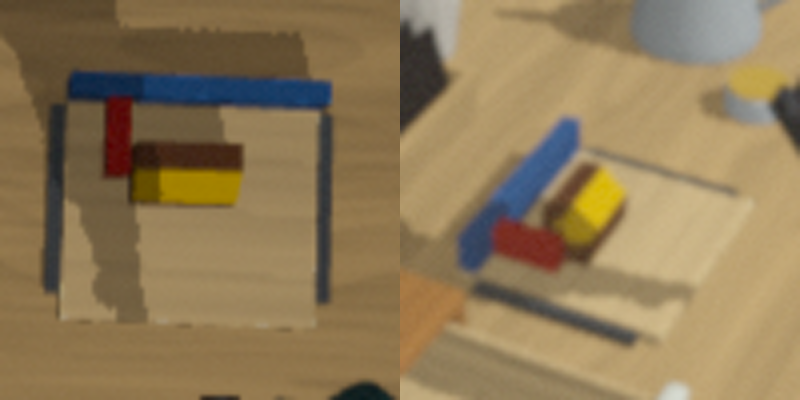

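The block stands let go on the bed, square, with its bevel towards the robot. Its left end (crop x≈131) is right beside the stop and its rear edge is at row 145, about 35 mm short of the fence. Next I'll turn and tilt the closed fingers 45° for the diagonal push.

Call:
play_rows --pt "0 0 -8.2 10 0 5 0" --pt "0 0 -8.2 10 0 5 0" --pt "0 0 -8.2 10 0 5 0" --pt "0 0 -8.2 10 0 5 0" --pt "0 0 -8.2 10 0 5 0"

```text
time: 16.3
position: [0.4315, -0.1882, 0.1427]
ee_rot: [[-0.66, -0.752, 0.001], [-0.752, 0.66, -0.0], [-0.0, -0.001, -1.0]]
force: [-0.6, 0.3, -0.1]
opening: 0.0001
grasp_force: 0.0
```

Call:
play_rows --pt "0 0 -8.2 10 0 0 0" --pt "0 0 -8.2 10 0 0 0" --pt "0 0 -8.2 10 0 0 0" --pt "0 0 -8.2 10 0 0 0" --pt "0 0 -8.2 10 0 0 0"

```text
time: 16.8
position: [0.4815, -0.1881, 0.1424]
ee_rot: [[-0.991, -0.135, 0.0], [-0.135, 0.991, -0.0], [-0.0, -0.0, -1.0]]
force: [-0.4, -0.2, 1.0]
opening: 0.0004
grasp_force: 0.0
```

Call:
play_rows --pt "0 0 -8.2 10 0 0 0" --pt "0 -8 0 10 0 0 0" --pt "0 -8 0 10 0 0 0" --pt "0 -8 0 10 0 0 0" --pt "0 -8 0 10 0 0 0"

```text
time: 17.3
position: [0.5312, -0.1882, 0.1437]
ee_rot: [[-0.846, 0.001, 0.533], [0.001, 1.0, -0.0], [-0.533, 0.0, -0.846]]
force: [0.7, -1.3, -1.2]
opening: 0.0002
grasp_force: 0.0
```

Call:
play_rows --pt "0 -8 0 10 0 0 0" --pt "0 -5 0 5 0 0 0" --pt "0 0 0 0 0 0 0"

```text
time: 17.6
position: [0.5429, -0.1877, 0.1405]
ee_rot: [[-0.724, 0.003, 0.69], [0.005, 1.0, 0.001], [-0.69, 0.005, -0.724]]
force: [-0.7, 0.8, 0.3]
opening: -0.0002
grasp_force: 0.0
```

Call:
play_rows --pt "0 0 0 0 -2.5 -24 0" --pt "0 0 0 0 0 -23 0" --pt "0 0 0 0 0 0 0" --pt "0 0 0 15 0 -15 0" --pt "0 0 0 0 0 0 0"

```text
time: 18.1
position: [0.5603, -0.1913, 0.0798]
ee_rot: [[-0.724, 0.002, 0.689], [0.003, 1.0, 0.001], [-0.689, 0.003, -0.724]]
force: [0.3, -0.4, -0.2]
opening: -0.0003
grasp_force: 0.0
```

Call:
play_rows --pt "0 0 0 12 0 -12 0" --pt "0 0 0 8 0 -8 0" --pt "0 0 0 3 0 -3 0" --pt "0 0 0 0 0 0 0"

```text
time: 18.5
position: [0.5818, -0.1907, 0.0569]
ee_rot: [[-0.724, 0.002, 0.69], [0.004, 1.0, 0.001], [-0.69, 0.003, -0.724]]
force: [-0.7, 0.1, 0.7]
opening: 0.0002
grasp_force: 0.0
```

Call:
play_rows --pt "0 0 0 4 0 -4 0" --pt "0 0 0 0 0 0 0" --pt "0 0 0 2 0 -2 0" --pt "0 0 0 0 0 0 0"

```text
time: 18.9
position: [0.5876, -0.1909, 0.0509]
ee_rot: [[-0.723, 0.003, 0.69], [0.004, 1.0, -0.0], [-0.69, 0.003, -0.723]]
force: [0.5, -0.4, 0.1]
opening: 0.0002
grasp_force: 0.0
```

Call:
play_rows --pt "0 0 0 1.5 0 -1 0" --pt "0 0 0 0 0 0 0"

```text
time: 19.1
position: [0.5892, -0.1909, 0.05]
ee_rot: [[-0.723, 0.003, 0.69], [0.004, 1.0, 0.0], [-0.69, 0.003, -0.723]]
force: [0.2, -0.3, -0.4]
opening: 0.0
grasp_force: 0.0
```

Near contact. Now I'll slide forward horizontally in small steps and watch the force.

Call:
play_rows --pt "0 0 0 2 0 -0.5 0" --pt "0 0 0 2 0 0 0" --pt "0 0 0 2 0 0 0" --pt "0 0 0 0 0 0 0"

```text
time: 19.5
position: [0.5955, -0.191, 0.0497]
ee_rot: [[-0.723, 0.003, 0.691], [0.004, 1.0, -0.0], [-0.691, 0.002, -0.723]]
force: [-0.3, 1.1, 1.0]
opening: 0.0001
grasp_force: 0.6
```

Call:
play_rows --pt "0 0 0 2 0 0 0" --pt "0 0 0 2 0 0 0" --pt "0 0 0 2 0 0 0" --pt "0 0 0 2 0 0 0"

```text
time: 19.9
position: [0.6032, -0.191, 0.0497]
ee_rot: [[-0.723, 0.003, 0.691], [0.004, 1.0, -0.0], [-0.691, 0.003, -0.723]]
force: [-3.4, -0.7, 6.6]
opening: -0.0001
grasp_force: 3.2
```

Call:
play_rows --pt "0 0 0 2 0 0 0" --pt "0 0 0 2 0 0 0" --pt "0 0 0 2 0 0 0" --pt "0 0 0 2 0 0 0"

```text
time: 20.3
position: [0.6112, -0.1909, 0.0497]
ee_rot: [[-0.723, 0.003, 0.691], [0.004, 1.0, -0.0], [-0.691, 0.003, -0.723]]
force: [-3.4, -0.0, 5.9]
opening: 0.0
grasp_force: 3.2
```

```bash
python3 - <<'E'
from h import *
f=grab_frame("top");g=grab_frame("side")
a=cv2.resize(f["img"][145:245,340:440],None,fx=4,fy=4,interpolation=cv2.INTER_CUBIC);b=cv2.resize(g["img"][120:220,290:390],None,fx=4,fy=4,interpolation=cv2.INTER_CUBIC)
cv2.imwrite("pics/c6.png",np.hstack([a,b])[...,::-1])
E
```

View pics/c6.png

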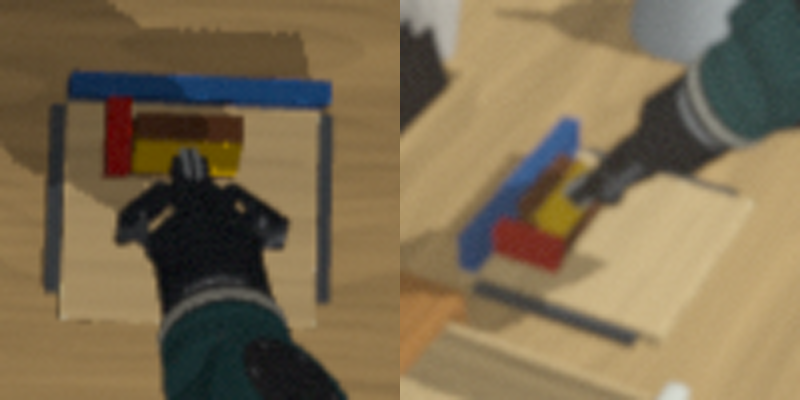

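The block is sliding flat and square. Its rear edge is now at row 115 and the fence's base at about row 103, roughly 10 mm to go, with the fingertip centred on the bevel at (190, 160). I'll continue.

Call:
play_rows --pt "0 0 0 2 0 0 0" --pt "0 0 0 2 0 0 0" --pt "0 0 0 2 0 0 0" --pt "0 0 0 2 0 0 0"

```text
time: 20.8
position: [0.6192, -0.1909, 0.0495]
ee_rot: [[-0.723, 0.003, 0.69], [0.004, 1.0, 0.0], [-0.69, 0.003, -0.723]]
force: [-3.5, -0.9, 4.6]
opening: 0.0001
grasp_force: 2.9
```

Call:
play_rows --pt "0 0 0 1 0 0 0" --pt "0 0 0 1 0 0 0" --pt "0 0 0 1 0 0 0"

```text
time: 21.1
position: [0.6222, -0.1909, 0.0495]
ee_rot: [[-0.723, 0.003, 0.69], [0.004, 1.0, 0.0], [-0.69, 0.003, -0.723]]
force: [-3.4, 0.3, 4.9]
opening: -0.0
grasp_force: 3.0
```

Call:
play_rows --pt "0 0 0 1 0 0 0" --pt "0 0 0 0 0 0 0"

```text
time: 21.3
position: [0.6233, -0.1909, 0.0495]
ee_rot: [[-0.723, 0.003, 0.691], [0.004, 1.0, 0.0], [-0.691, 0.003, -0.723]]
force: [-1.4, -0.4, 3.4]
opening: -0.0001
grasp_force: 1.5
```

Call:
play_rows --pt "0 0 0 1 0 0 0" --pt "0 0 0 0 0 0 0"

```text
time: 21.5
position: [0.6242, -0.1909, 0.0495]
ee_rot: [[-0.723, 0.003, 0.691], [0.004, 1.0, 0.0], [-0.691, 0.003, -0.723]]
force: [-1.1, -0.0, 3.4]
opening: -0.0001
grasp_force: 1.8
```

Call:
play_rows --pt "0 0 0 1 0 0 0" --pt "0 0 0 0 0 0 0"

```text
time: 21.7
position: [0.6247, -0.1908, 0.0495]
ee_rot: [[-0.724, 0.003, 0.69], [0.004, 1.0, -0.0], [-0.69, 0.003, -0.724]]
force: [-9.1, -0.4, 8.7]
opening: 0.0
grasp_force: 6.2
```

Call:
play_rows --pt "0 0 0 1 0 0 0" --pt "0 0 0 0 0 0 0"

```text
time: 21.9
position: [0.6248, -0.1908, 0.0494]
ee_rot: [[-0.724, 0.004, 0.69], [0.005, 1.0, -0.001], [-0.69, 0.003, -0.724]]
force: [-22.7, 0.4, 20.6]
opening: 0.0001
grasp_force: 15.9
```

Call:
play_rows --pt "0 0 0 -0.7 0 0 0" --pt "0 0 0 0 0 0 0" --pt "0 0 0 0 0 0 0"

```text
time: 22.2
position: [0.6248, -0.1908, 0.0494]
ee_rot: [[-0.724, 0.003, 0.69], [0.004, 1.0, -0.0], [-0.69, 0.003, -0.724]]
force: [-13.9, 0.7, 12.6]
opening: -0.0002
grasp_force: 9.2
```

```bash
python3 - <<'E'
from h import *
f=grab_frame("top");
a=cv2.resize(f["img"][155:215,350:430],None,fx=7,fy=7,interpolation=cv2.INTER_CUBIC)
cv2.imwrite("pics/c7.png",a[...,::-1]);print(get_obs()["force"])
E
```

```text
[-12.74774339   0.72470393  12.78732959]
```

View pics/c7.png

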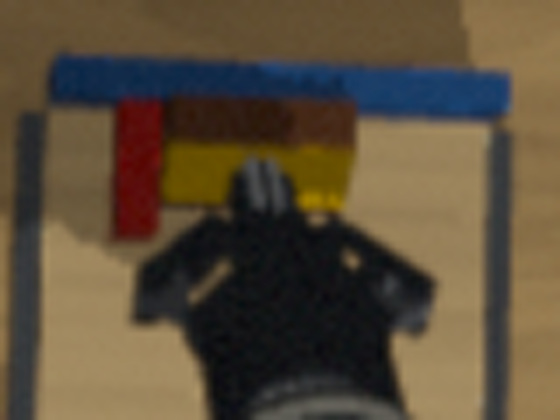

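The block is flush along the fence (its top edge meets the blue at row ≈98), and its end is 1–2 mm from the stop. The fingertips sit mid-bevel. I'll trim the push to about 10 N and check that it holds steady.

Call:
play_rows --pt "0 0 0 -0.2 0 0 0" --pt "0 0 0 0 0 0 0" --pt "0 0 0 0 0 0 0" --pt "0 0 0 0 0 0 0" --pt "0 0 0 0 0 0 0"

```text
time: 22.75
position: [0.6248, -0.1908, 0.0495]
ee_rot: [[-0.724, 0.003, 0.69], [0.004, 1.0, -0.0], [-0.69, 0.003, -0.724]]
force: [-9.8, 1.1, 10.5]
opening: -0.0
grasp_force: 7.3
```

Call:
play_rows --pt "0 0 0 0 0 0 0" --pt "0 0 0 0 0 0 0" --pt "0 0 0 0 0 0 0" --pt "0 0 0 0 0 0 0" --pt "0 0 0 0 0 0 0"

```text
time: 23.25
position: [0.6248, -0.1908, 0.0495]
ee_rot: [[-0.724, 0.003, 0.69], [0.004, 1.0, -0.0], [-0.69, 0.003, -0.724]]
force: [-10.3, -0.2, 11.0]
opening: -0.0002
grasp_force: 7.3
```

```bash
python3 -c "
from bench import finish_job
print(finish_job())"
```

```text
the job is handed in; nothing more can be done
None
```

I handed the job in at about 23 s: the block stands against the fence and bed with its end about 1–2 mm from the stop, and the fingers hold it with a steady diagonal push of about 10 N forward and 11 N down (the hand-in returned no verdict).

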